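# Select the green filter on the photometer and take a reading

## Robot

A 6-joint arm with a two-finger parallel gripper is mounted at the origin on the work surface. World frame = base frame: x ahead of the robot, y to its left, z up, the work surface at z = 0. Lengths are in m, angles in rad, forces in N, time in s.
With the tool pointing down it reaches from about 0.25 to 0.725 m from the base axis. Payload 4 kg.
Tool frame: the origin (TCP) lies on the centre line of the jaws, within the pads' length; the fingertips stand ahead of it and the grasp point (between the pads) lies 11 mm behind it (bot.tip_extent is the z of the fingertips in the tool frame, in m); z points along the fingers, y is the direction in which the jaws open and shut (so a half turn about z gives the same grasp; the last joint's range is limited). The gripper opens to 85 mm and grips with 20 to 120 N. Pads are 22 mm wide; open, the fingers measure 114 mm over their backs; the gripper's body (76 mm by 85 mm) begins 54 mm behind the grasp point. The pads swing forward as they close: fully open they stand 13 mm farther back than shut.
Start: joints at [1.104, 0.241, 0.005, 1.335, 0, 1.571], TCP at [0.225, 0.447, 0.239] pointing down, gripper open.
Joint ranges: [-2.72, 2.72], [-1.05, 1.87], [-1.09, 1.28], [-1.99, 2.15], [-1.42, 1.44], [-3.14, 3.14]. Speed limits (rad/s): [2.79, 2.79, 3.14, 3.14, 3.14, 3.14].

## Interface

Orientations are given as a unit quaternion [x, y, z, w].
In Python, from workcell import bot gives the robot as it stands.
- The arm moves only by the shell command python3 -m jog 'ROWS'. ROWS is JSON, a list that holds one entry, the list of rows, each a list of 7 numbers: the shift along the world's x, y, z in m, then the turn, a rotation vector about the world's x, y, z in degrees, then the closure in counts, from 0 (fully open) to 255 (shut). In form: [[[tx, ty, tz, ax, ay, az, fingers], ...]]. A call has 1 to 10 rows; each row is the pose to reach, as a shift and turn from the pose commanded when the call began; what a row does not reach only later rows make up. A row lasts 1/12 s, in which the tool goes at most 41.7 mm and 7.16 degrees, less where a joint would pass 70% of its speed; a pose out of reach is approached as far as the arm can. A call with a gripper value outside its range is refused whole. The fingers move at their own pace and stop on an object; the grip force is fixed at half the most. Time passes only in rows, so rows that repeat a pose let the fingers close. It gives the time, the measured TCP pose, the force and the opening at its end, in the units of the state.
- bot.get_obs(): the state, without advancing time (a new reading comes with each control period).
- bot.camera(name): name is "scene" or "top" or "wrist"; returns the picture (420x560x3 uint8, blue, green, red); there is no depth.
- bot.camera_model(name): a dict with "K" (3x3 intrinsics, pixels), "T" (4x4, takes a point from camera to world coordinates). Camera axes: x right, y down, z forward; pixel columns grow to the right and rows downward; lengths in m; the calibration is good to about 2 mm. The wrist camera is an equidistant fisheye: a pixel r from the principal point sees the ray r / f radians off the axis. A picture is of the moment at which its call begins: read the wrist's pose just before it. camera_model takes no time and is no camera call; for the wrist camera it gives the pose at the moment of the call.
- bot.job_done(): hands the job in, once; it reports no verdict.
The state is a dict: "clock": time; "joint_pos": joint angles; "joint_vel": joint speeds; "tau": joint torques, N m; "eef_pos": TCP position; "tool_rot": TCP orientation; "ft_force": force on the tool from outside, world axes, zero at the start; "ft_torque": the same for the moment, N m; "grip_width": finger opening in m.
Only numpy, scipy, OpenCV 4.12 (cv2) and the standard library are available. Lean on these libraries where they do the work, as an engineer would, in place of code of your own. Each camera call takes 0.05 s, during which the arm holds its last target. There are 200 camera calls.

## Task

With the fingertips, push the black upright tab of the photometer's filter wheel round until it has clicked in pointing at the green dot; then press the white read button all the way down and let it come up again. Do not press the button before the tab points at green, do not pinch the tab, and leave the milk bottle, the dropper bottle and the beaker standing where they are.

Things in the scene. Friction and masses are not known exactly. Their poses are not given: they have to be found in the camera images.
- photometer: white bench instrument that does not move, a box 280 x 280 mm and 70 mm high; origin at the centre of its underside, z up; its front (towards the robot) faces its own -x. The filter wheel turns about the vertical line through this origin. At its back edge (own x from 75 to 135 mm, own y from -30 to 120 mm) a grey measuring head stands 42 mm above the housing's top
- wheel (a joint): angle of the filter wheel in rad, counter-clockwise seen from above; 0 when the tab points to the photometer's own -x. It clicks in at seven positions 0.436 rad (25 degrees) apart, from -1.309 to 1.309; hard stops at -1.45 and 1.45. Starts at one of the middle three positions, which have no dot
- wheel_axis (a point): on the wheel's axis, on the upper face of the aluminium wheel, which is a disc 128 mm across, its upper face 85 mm above the table. A sprung roller pulls the wheel into the nearest click position: pushed past halfway it snaps on by itself to the next and stays there. Pushing the tab from one click to the next takes about 1.5 N
- tab_top (a point): middle of the top of the black tab, 120 mm above the table. The tab is an upright fin on the wheel's rim: 38 mm long radially (55 to 93 mm from the axis), 10 mm thick along the direction of turning, rising 35 mm above the wheel's upper face; outside the wheel's rim its foot is 80 mm above the table, 10 mm above the housing
- pointer (a point): the point straight out beyond the tab, 110 mm from the axis, just above the housing: it lies over the middle of the dot that the tab points at
- tab_left: the half of the tab (5 mm thick) whose outer face is pushed to turn the wheel counter-clockwise seen from above; origin in its foot, 74 mm from the axis, 80 mm above the table
- tab_right: the other half of the tab (5 mm thick), whose outer face is pushed to turn the wheel clockwise seen from above; origin in its foot, 74 mm from the axis, 80 mm above the table
- dot_green: flat round green dot, 20 mm across, printed on top of the housing (nothing to bump into), 110 mm from the wheel's axis; origin at its middle. The four dots sit at four of the wheel's click positions, two and three clicks either side of the middle of the front; which colour is where changes
- dot_red: flat round red dot, 20 mm across, printed on top of the housing (nothing to bump into), 110 mm from the wheel's axis; origin at its middle. The four dots sit at four of the wheel's click positions, two and three clicks either side of the middle of the front; which colour is where changes
- dot_yellow: flat round yellow dot, 20 mm across, printed on top of the housing (nothing to bump into), 110 mm from the wheel's axis; origin at its middle. The four dots sit at four of the wheel's click positions, two and three clicks either side of the middle of the front; which colour is where changes
- dot_blue: flat round blue dot, 20 mm across, printed on top of the housing (nothing to bump into), 110 mm from the wheel's axis; origin at its middle. The four dots sit at four of the wheel's click positions, two and three clicks either side of the middle of the front; which colour is where changes
- read_top (a point): middle of the top of the white round read button, 28 mm across, in a small black housing on the photometer's top near its right back corner; 92 mm above the table when up
- read (a joint): how far the read button is pressed: 0 up, 0.006 m fully down; a spring brings it back up; fully down takes 4 N
- milk: white milk bottle with blue cap, 68 mm across, 165 mm high, standing loose on the table to the right of the photometer; origin at the centre of its underside
- dropper: amber dropper bottle with red cap, 32 mm across, 62 mm high, standing loose on top of the photometer near its front left corner; origin at the centre of its underside
- beaker: clear plastic beaker, 72 mm across, 85 mm high, standing loose on the table to the left of the photometer; origin at the centre of its underside
Not all that is in view belongs to the job. There is more than one size of the dropper; the job needs the smallest.

How it is judged:
By the outcome, as a careful person would: the job done as asked, in the order asked, and still so for the second after the job is handed in, with the robot touching nothing.
It also fails if it takes over 51 s, if anything falls off the work surface, if the arm or the gripper's body presses on something with over 40 N, if the wrist force passes 120 N, or if a joint passes its speed limit or range.

## Working session

There is one attempt and no reset: what is moved stays moved. The work goes in short steps, Python scripts to look and compute and a shell command to move; the robot and the scene stay as the last step left them, time stands still between calls to the robot, and variables do not carry over. Pictures are saved under pics/ and viewed, about 8 in all and at most 12, crops included, and the job is handed in when it is done.

```bash
mkdir -p pics
python3 - <<'E'
from workcell import bot
import cv2
for n in ("top","scene"):
    cv2.imwrite(f"pics/{n}0.png",bot.camera(n)); m=bot.camera_model(n); print(m["K"],m["T"])
o=bot.get_obs(); print(o["clock"],o["eef_pos"],o["tool_rot"],bot.tip_extent,o["grip_width"])
E
```

```text
[[460.03277915   0.         278.14680206]
 [  0.         460.03277915 207.01346052]
 [  0.           0.           1.        ]] [[ 0.01162756 -0.99689514  0.07787736  0.43998702]
 [-0.99986868 -0.01071228  0.01216032  0.01415784]
 [-0.01128832 -0.07800853 -0.99688878  1.00092207]
 [ 0.          0.          0.          1.        ]]
[[483.08964119   0.         280.1753539 ]
 [  0.         483.08964119 218.07308073]
 [  0.           0.           1.        ]] [[-0.42575143  0.64831656 -0.63120627  1.17271816]
 [ 0.90483707  0.30687217 -0.29512597  0.30427403]
 [ 0.00236459 -0.69678914 -0.71727212  0.82561655]
 [ 0.          0.          0.          1.        ]]
0.1 [0.22479258 0.44599883 0.23849888] [ 2.31318026e-01  9.72877730e-01 -9.22423266e-04 -2.07849697e-04] 0.008 0.08561147668315
```

View pics/top0.png

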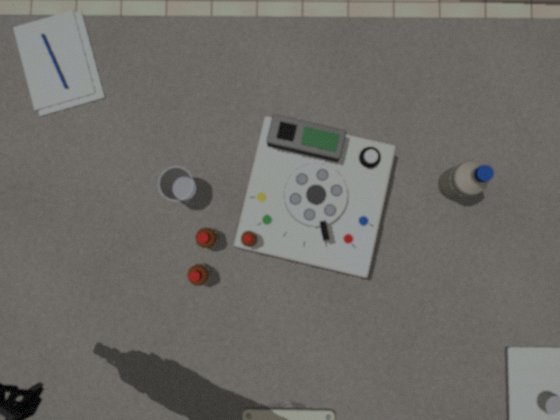

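View pics/scene0.png

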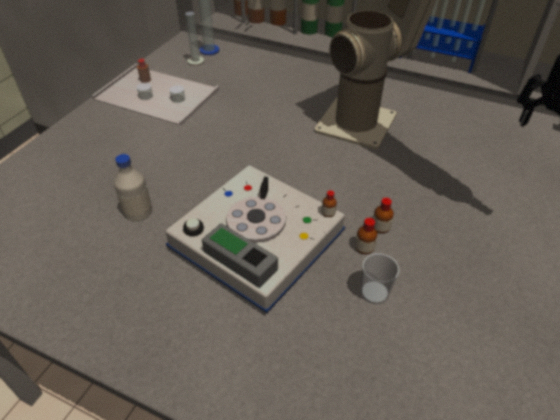

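The top view shows the wheel centre at about (316,195) and the tab at about (325,231). The dots are green (267,219), yellow (262,197), red (348,239) and blue (363,221), and the read button is at (370,157). There are three dropper bottles: (249,239) on the photometer, which is the smallest and the one described, plus (206,238) and (198,275) on the table. I'll enlarge this area to confirm.

Run:
```python
import cv2
i=cv2.imread("pics/top0.png")[105:290,185:405]
cv2.imwrite("pics/crop0.png",cv2.resize(i,None,fx=3.2,fy=3.2,interpolation=cv2.INTER_CUBIC))
```

```text
(no output)
```

View pics/crop0.png

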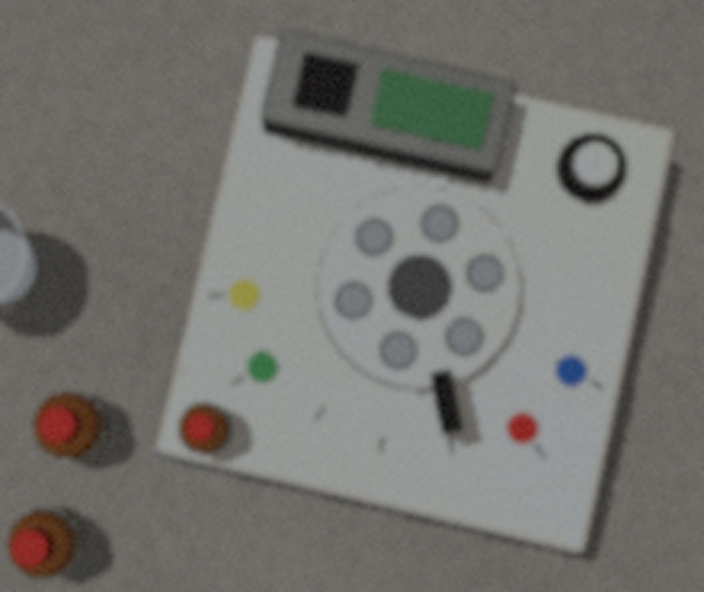

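The three bottles differ in size and the one on the photometer, at crop (205,428), is the smallest. The tab is one click right of the middle, at +0.436. Green is two clicks left, at -0.873, so the tab has to go three clicks clockwise, pushed from its -y face.

```bash
cat > h.py <<'E'
from workcell import bot
import numpy as np
def w(px,z,cam="top"):
    m=bot.camera_model(cam);K,T=m["K"],np.array(m["T"])
    d=T[:3,:3]@np.linalg.solve(K,[px[0],px[1],1]);o=T[:3,3]
    return o+d*(z-o[2])/d[2]
E
python3 - <<'E'
from h import *
np.set_printoptions(precision=4,suppress=True)
c=lambda x,y:(x/3.2+185-.34,y/3.2+105-.34)
P=dict(axis=(420,287,.085),green=(262,367,.07),yellow=(245,295,.07),red=(522,428,.07),blue=(571,371,.07),tabin=(441,374,.12),tabout=(453,431,.12),btn=(596,167,.092),drop=(203,426,.132))
R={k:w(c(a,b),z) for k,(a,b,z) in P.items()}
A=R["axis"][:2]
for k,v in R.items():
    d=v[:2]-A; print(k,v,np.hypot(*d),np.degrees(np.arctan2(d[1],d[0])))
E
```

```text
axis [ 0.5378 -0.0499  0.085 ] 0.0 0.0
green [0.4874 0.0488 0.07  ] 0.11075149481070665 117.04766993228039
yellow [0.5331 0.0602 0.07  ] 0.11017070948217296 92.42976265563239
red [ 0.4507 -0.1156  0.07  ] 0.10903241436985633 -142.94101774218066
blue [ 0.487  -0.1465  0.07  ] 0.10911822292680717 -117.7064915931338
tabin [ 0.4818 -0.0603  0.12  ] 0.05687011264940549 -169.48770723465043
tabout [ 0.4479 -0.0676  0.12  ] 0.09156518791516004 -168.87749858582458
btn [ 0.6133 -0.1586  0.092 ] 0.13239889655207496 -55.19204696912468
drop [0.449  0.0808 0.132 ] 0.15792041072823157 124.17680952678349
```

```bash
python3 -m jog '[[[0.12,-0.27,0,0,0,-26,255],[0.12,-0.27,0,0,0,-26,255],[0.12,-0.27,0,0,0,-26,255],[0.12,-0.27,0,0,0,-26,255],[0.12,-0.27,0,0,0,-26,255],[0.12,-0.27,0,0,0,-26,255],[0.12,-0.27,0,0,0,-26,255],[0.12,-0.27,0,0,0,-26,255],[0.12,-0.27,0,0,0,-26,255],[0.12,-0.27,0,0,0,-26,255]]]'
python3 -m jog '[[[0.125,-0.271,-0.03,0,0,-25,255],[0.125,-0.271,-0.03,0,0,-25,255],[0.125,-0.271,-0.03,0,0,-25,255],[0.125,-0.271,-0.03,0,0,-25,255],[0.125,-0.271,-0.03,0,0,-25,255],[0.125,-0.271,-0.03,0,0,-25,255],[0.125,-0.271,-0.03,0,0,-25,255],[0.125,-0.271,-0.03,0,0,-25,255],[0.125,-0.271,-0.03,0,0,-25,255],[0.125,-0.271,-0.03,0,0,-25,255]]]'
python3 - <<'E'
from h import *
import cv2
o=bot.get_obs(); print(o["clock"],o["eef_pos"],o["tool_rot"],bot.tip_extent,o["grip_width"],o["joint_pos"])
m=bot.camera_model("wrist"); print(m)
a=bot.camera("wrist"); cv2.imwrite("pics/w1.png",a)
E
```

```text
clock: 0.93
eef_pos: [0.3449, 0.1764, 0.2391]
tool_rot: [0.445, 0.896, 0.0, -0.0]
ft_force: [-0.6, -0.6, 0.1]
grip_width: -0.0003
clock: 1.77
eef_pos: [0.4699, -0.0928, 0.2086]
tool_rot: [0.627, 0.779, -0.0, -0.001]
ft_force: [-0.0, 0.3, -0.2]
grip_width: 0.0001
1.7667 [ 0.46992747 -0.09280202  0.2086494 ] [ 6.26907577e-01  7.79092847e-01 -1.03123059e-04 -1.10199887e-03] 0.008 9.793770453352914e-05 [-1.95490479e-01  2.16965660e-01 -1.06668860e-01  1.24921024e+00
  8.39098702e-04  1.15966482e+00]
{'K': array([[325.1922621 ,   0.        , 274.07877127],
       [  0.        , 325.1922621 , 209.70526698],
       [  0.        ,   0.        ,   1.        ]]), 'T': array([[ 0.97680106,  0.20294412,  0.06836204,  0.45170033],
       [ 0.21414415, -0.92358202, -0.31802287, -0.01034121],
       [-0.00140292,  0.32528441, -0.94561519,  0.34327073],
       [ 0.        ,  0.        ,  0.        ,  1.        ]])}
```

View pics/w1.png

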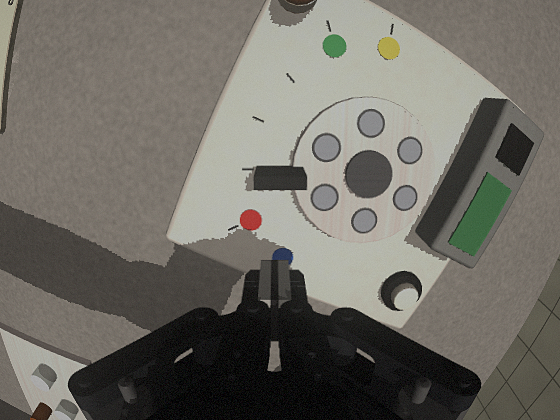

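The wrist view shows the wheel axis at (368,174), green at (334,46), yellow (388,48), red (250,219), the tab top at about (279,171) and the button at (406,299). I'll check these against the top-camera estimate.

```bash
cat >> h.py <<'E'
def fe(px,z,K,T):
    u=np.array([px[0]-K[0,2],px[1]-K[1,2]]);r=np.hypot(*u);a=r/K[0,0]
    d=T[:3,:3]@np.r_[u/r*np.sin(a),np.cos(a)];o=T[:3,3]
    return o+d*(z-o[2])/d[2]
E
python3 - <<'E'
from h import *
m=bot.camera_model("wrist");K,T=m["K"],np.array(m["T"])
A=fe((368,174),.085,K,T)
for n,p,z in (("axis",(368,174),.085),("green",(334,46),.07),("red",(250.5,219),.07),("yel",(388.5,48),.07),("tab",(279,171),.12),("btn",(406,299),.092)):
    v=fe(p,z,K,T);d=(v-A)[:2];print(n,v.round(4),np.hypot(*d).round(4),np.degrees(np.arctan2(d[1],d[0])).round(1))
E
```

```text
axis [ 0.5401 -0.0492  0.085 ] 0.0 0.0
green [0.4889 0.0486 0.07  ] 0.1103 117.6
red [ 0.4525 -0.1152  0.07  ] 0.1097 -143.0
yel [0.5351 0.0613 0.07  ] 0.1105 92.6
tab [ 0.4649 -0.0563  0.12  ] 0.0756 -174.6
btn [ 0.6177 -0.1578  0.092 ] 0.1335 -54.5
```

```bash
python3 -m jog '[[[0,0,-0.05,0,0,0,255],[0,0,-0.08,0,0,0,255],[0,0,-0.1025,0,0,0,255],[0,0,-0.1025,0,0,0,255]]]'
python3 - <<'E'
from h import *
o=bot.get_obs()
print(o["eef_pos"],o["ft_force"])
p=o["eef_pos"][:2]; A=np.array([.539,-.0495])
for t in list(range(188,120,-4))+[122,121,120]:
    a=np.radians(t);u=np.array([np.cos(a),np.sin(a)]);v=np.array([-u[1],u[0]])
    print(t,(A+.076*u+.016*v-p).round(4),t-192.4)
E
```

```text
clock: 2.15
eef_pos: [0.4655, -0.0912, 0.1025]
tool_rot: [0.626, 0.78, -0.002, -0.005]
ft_force: [-1.3, 0.4, -0.6]
grip_width: -0.0
[ 0.46545685 -0.09121974  0.10246314] [-1.34863816  0.4454095  -0.59432035]
188 [0.0005 0.0153] -4.400000000000006
184 [-0.0012  0.0205] -8.400000000000006
180 [-0.0025  0.0257] -12.400000000000006
176 [-0.0034  0.0311] -16.400000000000006
172 [-0.0039  0.0365] -20.400000000000006
168 [-0.0041  0.0419] -24.400000000000006
164 [-0.0039  0.0473] -28.400000000000006
160 [-0.0033  0.0527] -32.400000000000006
156 [-0.0024  0.058 ] -36.400000000000006
152 [-0.0011  0.0633] -40.400000000000006
148 [0.0006 0.0684] -44.400000000000006
144 [0.0027 0.0734] -48.400000000000006
140 [0.005  0.0783] -52.400000000000006
136 [0.0078 0.083 ] -56.400000000000006
132 [0.0108 0.0875] -60.400000000000006
128 [0.0141 0.0918] -64.4
124 [0.0178 0.0958] -68.4
122 [0.0197 0.0977] -70.4
121 [0.0207 0.0986] -71.4
120 [0.0217 0.0995] -72.4
```

```bash
python3 -m jog '[[[0,0,0,0,0,0,255],[0,0,0,0,0,0,255],[0,0,0,0,0,0,255]]]'
```

```text
clock: 2.4
eef_pos: [0.4719, -0.0941, 0.1092]
tool_rot: [0.627, 0.779, 0.001, 0.002]
ft_force: [-0.1, -0.0, 0.3]
grip_width: -0.0003
```

```bash
python3 -m jog '[[[-0.002,0.009,0,0,0,-2,255],[-0.004,0.017,0,0,0,-4,255],[-0.006,0.022,0,0,0,-8,255],[-0.007,0.0275,0,0,0,-12,255],[-0.008,0.033,0,0,0,-16,255],[-0.0085,0.038,0,0,0,-20,255],[-0.0085,0.0435,0,0,0,-24,255],[-0.0085,0.049,0,0,0,-28,255],[-0.008,0.0545,0,0,0,-32,255],[-0.007,0.06,0,0,0,-36,255]]]'
python3 - <<'E'
from h import *
import cv2
cv2.imwrite("pics/w2.png",bot.camera("wrist"))
E
```

```text
clock: 3.23
eef_pos: [0.4641, -0.0352, 0.1089]
tool_rot: [0.839, 0.545, 0.001, 0.002]
ft_force: [-1.9, -2.5, -0.7]
grip_width: -0.0001
```

View pics/w2.png

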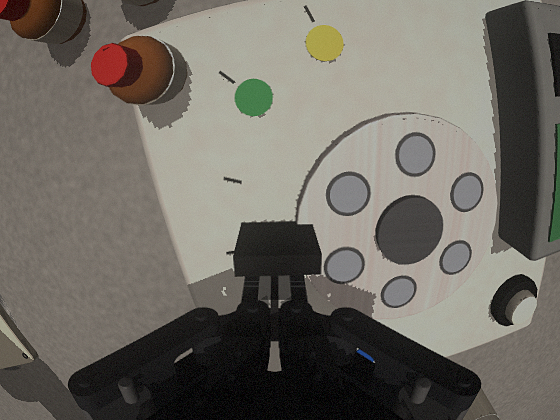

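The tab is flat against the fingertips at about θ=156°, moving clockwise, and the dropper is clear. I'll continue the arc.

```bash
python3 -m jog '[[[0.0015,0.0055,0,0,0,-4,255],[0.003,0.0105,0,0,0,-8,255],[0.005,0.0155,0,0,0,-12,255],[0.0075,0.0205,0,0,0,-16,255],[0.010,0.025,0,0,0,-20,255],[0.013,0.0295,0,0,0,-24,255],[0.015,0.0315,0,0,0,-26,255],[0.0165,0.034,0,0,0,-28,255],[0.0185,0.036,0,0,0,-30,255],[0.020,0.038,0,0,0,-32,255]]]'
python3 - <<'E'
from h import *
import cv2
cv2.imwrite("pics/w3.png",bot.camera("wrist"))
E
```

```text
clock: 4.12
eef_pos: [0.4841, 0.0035, 0.1085]
tool_rot: [0.956, 0.294, 0.001, 0.001]
ft_force: [-0.5, -0.6, 0.2]
grip_width: 0.0004
```

View pics/w3.png

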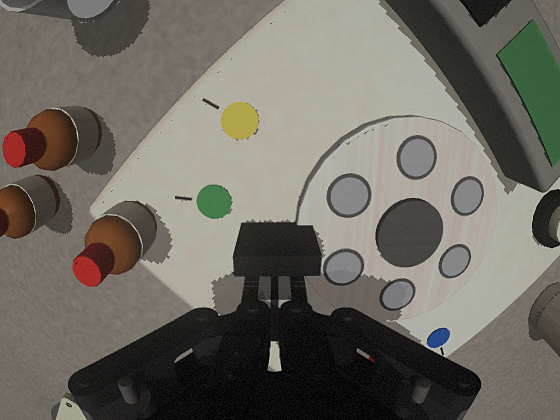

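Wheel and tool turned together. I'll get the exact wheel angle from the six filter holes, comparing with the first wrist picture.

Run:
```python
from h import *
from scipy.spatial.transform import Rotation as R
m=bot.camera_model("wrist");K,T3=m["K"],np.array(m["T"])
T1=np.array([[0.97680106,0.20294412,0.06836204,0.45170033],[0.21414415,-0.92358202,-0.31802287,-0.01034121],[-0.00140292,0.32528441,-0.94561519,0.34327073],[0,0,0,1]])
def ang(h,T):
    P=np.array([fe(p,.085,K,T)[:2] for p in h]);c=P.mean(0);d=P-c
    a=np.degrees(np.arctan2(d[:,1],d[:,0]));print(c.round(4),a.round(1));return a
a1=ang([(371,123),(409,150),(405,198),(364,220),(324,197),(326,147)],T1)
a3=ang([(416,157),(467,197),(455,261),(398,293),(344,267),(349,195)],T3)
f=lambda a:np.degrees(np.angle(np.mean(np.exp(6j*np.radians(a)))))/6
print((f(a3)-f(a1))%60, bot.get_obs()["eef_pos"],bot.get_obs()["ft_force"])
v=fe((213.5,201.5),.07,K,T3);print(v)
```

```text
[ 0.5398 -0.0489] [ 102.    42.9  -17.9  -77.3 -137.7  162.4]
[ 0.5404 -0.0486] [  35.4  -26.2  -85.3 -145.   154.9   94.6]
52.31303380154246 [0.48460252 0.00388297 0.10852077] [0.64198277 0.07217533 0.65374993]
[0.48933414 0.0489861  0.07      ]
```

The wheel has turned about -67.7°, so the tab is near 124.5°, past halfway to the green click at 117.2°. I'll back straight off, lift and look.

```bash
python3 -m jog '[[[-0.008,-0.0055,0,0,0,0,255],[-0.0165,-0.011,0,0,0,0,255],[-0.0165,-0.011,0,0,0,0,255],[-0.0165,-0.011,0.04,0,0,0,255],[-0.0165,-0.011,0.075,0,0,0,255],[-0.0165,-0.011,0.075,0,0,0,255],[-0.0165,-0.011,0.075,0,0,0,255],[-0.0165,-0.011,0.075,0,0,0,255]]]'
python3 - <<'E'
from h import *
import cv2
m=bot.camera_model("wrist");np.save("T4.npy",m["T"])
cv2.imwrite("pics/w4.png",bot.camera("wrist"))
E
```

```text
clock: 4.83
eef_pos: [0.4661, -0.0077, 0.1818]
tool_rot: [0.956, 0.294, 0.0, 0.0]
ft_force: [0.2, -0.1, -0.2]
grip_width: 0.0002
```

View pics/w4.png

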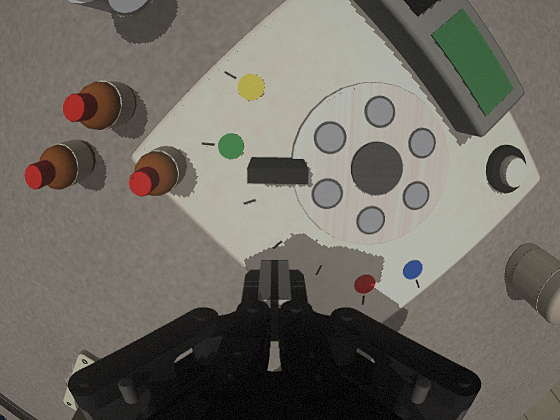

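Run:
```python
from h import *
K=bot.camera_model("wrist")["K"];T=np.load("T4.npy")
P=np.array([fe(p,.085,K,T)[:2] for p in [(379.5,111),(422,143),(416,195),(370.5,220),(326.5,193),(330,137)]]);c=P.mean(0);d=P-c
a=np.degrees(np.arctan2(d[:,1],d[:,0]))
f=lambda a:np.degrees(np.angle(np.mean(np.exp(6j*np.radians(a)))))/6
a1=np.array([102,42.9,-17.9,-77.3,-137.7,162.4])
print(c,a.round(1),192.2+(f(a)-f(a1))%60-120)
g=fe((231,146.5),.07,K,T)[:2]-c;print(np.degrees(np.arctan2(g[1],g[0])))
for p in [(248,183),(308,184),(248,158),(304,158)]: # tab top corners?
    q=fe(p,.12,K,T)[:2]-c;print(p,np.hypot(*q),np.degrees(np.arctan2(q[1],q[0])))
print(fe((512,172),.092,K,T))
```

```text
[ 0.53994935 -0.04899785] [  33.8  -26.9  -86.1 -146.3  153.2   93.4] 123.2950894532911
117.80187594303254
(248, 183) 0.0924719741244412 126.6757699131844
(308, 184) 0.05510554819052986 128.96995071808018
(248, 158) 0.09284404551754494 116.87745153616677
(304, 158) 0.05903731010876383 112.58383790577227
[ 0.61469211 -0.15332877  0.092     ]
```

The tab reads about 123° while green is at 117.5°, so either it is still creeping in or it has stuck short. I'll wait about half a second and measure the hole positions again with image code.

```bash
python3 -m jog '[[[0,0,0,0,0,0,255],[0,0,0,0,0,0,255],[0,0,0,0,0,0,255],[0,0,0,0,0,0,255],[0,0,0,0,0,0,255],[0,0,0,0,0,0,255]]]'
python3 - <<'E'
from h import *
import cv2
m=bot.camera_model("wrist");np.save("T5.npy",m["T"]);b=bot.camera("wrist")
cv2.imwrite("pics/w5.png",b)
a=cv2.imread("pics/w4.png")
d=cv2.absdiff(a,b)[80:250,240:440];print(d.mean(),d.max(), np.load("T4.npy")[:3,3],m["T"][:3,3])
cv2.imwrite("pics/w5c.png",cv2.resize(b[60:260,180:450],None,fx=2.9,fy=2.9,interpolation=cv2.INTER_CUBIC))
E
```

```text
clock: 5.38
eef_pos: [0.4665, -0.0075, 0.1816]
tool_rot: [0.956, 0.295, -0.0, -0.0]
ft_force: [0.6, -0.7, 0.6]
grip_width: 0.0001
4.657578431372549 112 [0.53513911 0.04005268 0.31632562] [0.53555619 0.0403312  0.31603696]
```

View pics/w5c.png

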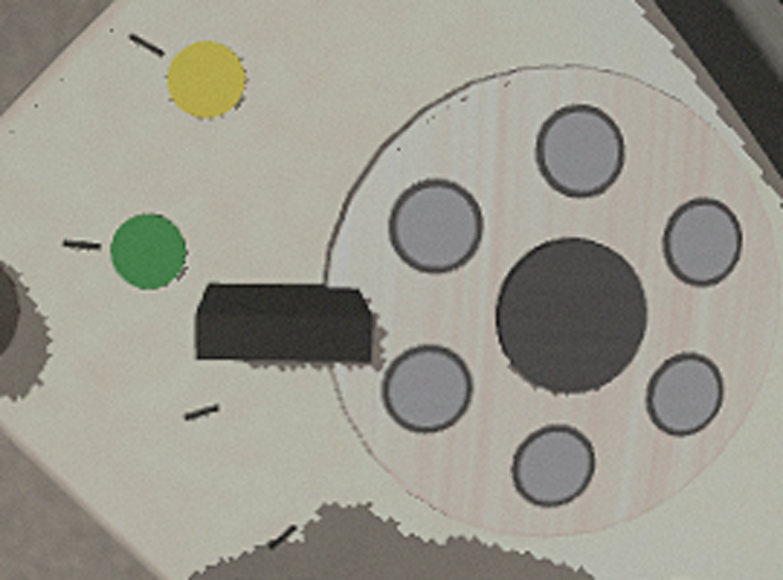

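Run:
```python
from h import *
K=bot.camera_model("wrist")["K"];T=np.load("T5.npy")
c=lambda x,y:(x/2.9+180-.33,y/2.9+60-.33)
A=np.array([.540,-.049])
for n,p,z in (("green",(149,251),.07),("yel",(207,79),.07),("topout",(196.5,336),.12),("topin",(371,336),.12),("footo",(208,284),.08),("footi",(328,287),.08)):
    q=fe(c(*p),z,K,T)[:2];d=q-A;print(n,q.round(4),np.hypot(*d).round(4),np.degrees(np.arctan2(d[1],d[0])).round(2))
```

```text
green [0.4892 0.0484] 0.1098 117.53
yel [0.5353 0.0606] 0.1097 92.46
topout [0.4888 0.0283] 0.0927 123.48
topin [ 0.5099 -0.0024] 0.0555 122.92
footo [0.4923 0.0309] 0.093 120.83
footi [0.5088 0.0053] 0.0627 119.89
```

The tab is resting at 123.2°, about 6° short of green at 117.5°, held by friction. I'll go back down behind it and nudge it the last few degrees.

```bash
python3 -m jog '[[[0,0,-0.035,0,0,0,255],[0,0,-0.065,0,0,0,255],[0,0,-0.075,0,0,0,255],[0,0,-0.075,0,0,0,255],[0,0,-0.075,0,0,0,255],[0.006,0.004,-0.075,0,0,0,255],[0.012,0.008,-0.075,0,0,0,255],[0.0165,0.011,-0.075,0,0,0,255],[0.0175,0.012,-0.075,0,0,-1,255],[0.0185,0.013,-0.075,0,0,-2,255]]]'
python3 -m jog '[[[0.001,0.001,0,0,0,-1,255],[0.002,0.0018,0,0,0,-2,255],[0.003,0.0027,0,0,0,-3,255],[0.004,0.0035,0,0,0,-4,255],[0.004,0.0035,0,0,0,-4,255],[0.004,0.0035,0,0,0,-4,255]]]'
python3 - <<'E'
from h import *
import cv2
m=bot.camera_model("wrist");T,K=np.array(m["T"]),m["K"];b=bot.camera("wrist");np.save("T6.npy",T)
cv2.imwrite("pics/w6.png",b)
E
```

```text
clock: 6.27
eef_pos: [0.486, 0.0059, 0.1074]
tool_rot: [0.961, 0.277, 0.001, 0.0]
ft_force: [-0.2, 0.7, 0.0]
grip_width: 0.0001
clock: 6.77
eef_pos: [0.489, 0.009, 0.1068]
tool_rot: [0.97, 0.244, -0.0, 0.0]
ft_force: [0.5, 0.5, 0.1]
grip_width: 0.0001
```

View pics/w6.png

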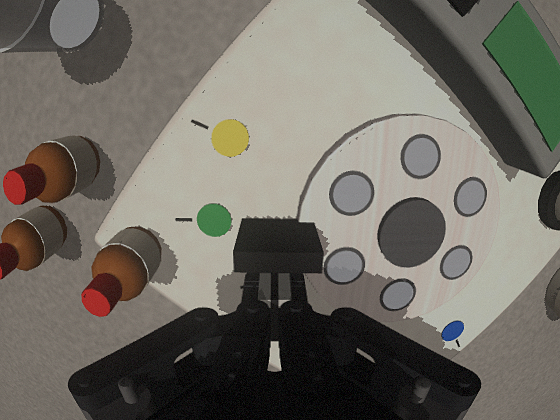

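Run:
```python
from h import *
K=bot.camera_model("wrist")["K"];T=np.load("T6.npy")
P=np.array([fe(p,.085,K,T)[:2] for p in [(420.5,156.5),(470.5,196.5),(456,262),(398,294),(345,266),(351.5,193)]]);c=P.mean(0);d=P-c
a=np.degrees(np.arctan2(d[:,1],d[:,0]))
f=lambda a:np.degrees(np.angle(np.mean(np.exp(6j*np.radians(a)))))/6
a4=np.array([33.8,-26.9,-86.1,-146.3,153.2,93.4])
print(c,a.round(1),123.2+((f(a)-f(a4))+30)%60-30)
print(bot.get_obs()["eef_pos"])
for p in [(214.5,220)]:
  q=fe(p,.07,K,T)[:2]-c; print(np.degrees(np.arctan2(q[1],q[0])))
for p,z in (((249,219),.08),((300,221),.08)):
  q=fe(p,z,K,T)[:2]-c; print(np.hypot(*q),np.degrees(np.arctan2(q[1],q[0])))
```

```text
[ 0.53998973 -0.04896926] [  27.7  -32.6  -92.6 -152.5  147.9   87.6] 117.26966311048295
[0.48892659 0.00897424 0.10676939]
117.6721900690495
0.08917165745375928 114.68781996639416
0.06203946116573173 114.1840746714149
```

The tab is at about 117.4°, on green (117.6°). I'll retreat, lift and move over the button.

```bash
python3 -m jog '[[[-0.009,-0.0045,0,0,0,0,255],[-0.018,-0.009,0,0,0,0,255],[-0.018,-0.009,0,0,0,0,255],[-0.018,-0.009,0.04,0,0,0,255],[-0.018,-0.009,0.08,0,0,0,255],[0.01,-0.03,0.093,0,0,7,255],[0.045,-0.055,0.093,0,0,14,255],[0.08,-0.08,0.093,0,0,21,255],[0.105,-0.105,0.093,0,0,28,255],[0.1265,-0.120,0.093,0,0,35,255]]]'
python3 -m jog '[[[0,-0.03,0,0,0,7,255],[0,-0.046,0,0,0,14,255],[0,-0.046,0,0,0,20,255],[0,-0.046,0,0,0,20,255],[0,-0.046,0,0,0,20,255],[0,-0.046,0,0,0,20,255]]]'
python3 - <<'E'
from h import *
import cv2
m=bot.camera_model("wrist");np.save("T7.npy",m["T"])
w=bot.camera("wrist"); t=bot.camera("top")
cv2.imwrite("pics/w7.png",w);cv2.imwrite("pics/top7.png",t)
v=np.hstack([cv2.resize(w,(400,300)),cv2.resize(t[105:270,220:440],(400,300),interpolation=cv2.INTER_CUBIC)])
cv2.imwrite("pics/v7.png",v)
E
```

```text
clock: 7.65
eef_pos: [0.617, -0.1139, 0.1998]
tool_rot: [0.85, 0.526, 0.0, 0.001]
ft_force: [1.5, 0.0, -0.1]
grip_width: -0.0001
clock: 8.15
eef_pos: [0.6152, -0.1566, 0.1998]
tool_rot: [0.748, 0.664, 0.0, -0.0]
ft_force: [0.2, 0.0, -0.1]
grip_width: -0.0005
```

View pics/v7.png

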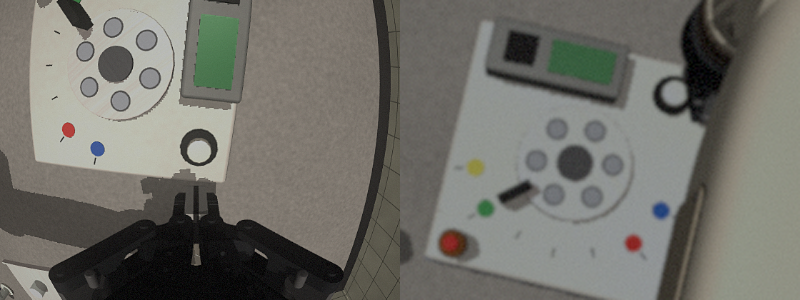

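Run:
```python
from h import *
K=bot.camera_model("wrist")["K"];T=np.load("T7.npy")
P=np.array([fe((x*1.4,y*1.4),.085,K,T)[:2] for x,y in [(146,40),(150,78),(120,100),(89,87),(85,51),(112,34)]]);c=P.mean(0);d=P-c
a=np.degrees(np.arctan2(d[:,1],d[:,0]))
f=lambda a:np.degrees(np.angle(np.mean(np.exp(6j*np.radians(a)))))/6
print(c,123.2+((f(a)-f(np.array([33.8,-26.9,-86.1,-146.3,153.2,93.4])))+30)%60-30)
print("btn",fe((199*1.4,152*1.4),.092,K,T))
q=lambda x,y:(x*220/400-.0-220*0+220-220, y*.55)
q=lambda x,y:((x-400)*.55+220-.3,y*.55+105-.3)
A=w(q(574,162),.085);g=w(q(486,208),.07)-A;
for e in ((499,203),(531,184)):
    t=w(q(*e),.12)-A;print(np.hypot(*t[:2]),np.degrees(np.arctan2(t[1],t[0])))
print(np.degrees(np.arctan2(g[1],g[0])))
```

```text
[ 0.53963966 -0.0501844 ] 117.59031987953347
btn [ 0.61811969 -0.1587879   0.092     ]
0.09438892728984243 120.62451051213195
0.05508593671158428 120.08449434295137
117.7848493929517
```

Run:
```python
from h import *
import cv2
for f in ("top0","top7"):
    i=cv2.imread(f"pics/{f}.png"); g=i.max(2)
    n,l,s,c=cv2.connectedComponentsWithStats((g<60).astype(np.uint8))
    for k in range(1,n):
        if 15<s[k,4]<400 and 240<c[k][0]<380 and 140<c[k][1]<260:
            ys,xs=np.nonzero(l==k);P=np.array([w((x,y),.12)[:2] for x,y in zip(xs,ys)]);m=P.mean(0);d=m-[.539,-.0495]
            e=np.linalg.svd(P-m,full_matrices=False)[2][0]
            print(f,s[k],c[k].round(1),m.round(4),np.hypot(*d).round(4),np.degrees(np.arctan2(d[1],d[0])).round(1)%360,np.degrees(np.arctan2(e[1],e[0])).round(1)%180)
```

```text
top0 [268 143  71  19 201] [303.7 152.3] [ 0.6156 -0.0233] 0.0809 18.9 77.5
top0 [360 148  20  20 112] [367.3 160.1] [ 0.6015 -0.1464] 0.1153 302.8 54.2
top0 [321 222   8  18  93] [324.4 230.5] [ 0.4648 -0.0639] 0.0756 191.0 13.300000000000011
top7 [268 143  71  19 217] [303.1 152.2] [ 0.6159 -0.0221] 0.0816 19.6 77.4
top7 [312 187  12  10  23] [317.8 193.1] [ 0.5364 -0.0511] 0.003 211.9 100.1
top7 [308 196  14   7  30] [314.5 198.9] [ 0.5253 -0.0448] 0.0145 161.0 78.1
top7 [275 205  17  11  81] [283.  210.4] [0.5025 0.0156] 0.0746 119.3 116.5
```

Hole angles give 117.6° and the tab's long axis 116.5°, against green at 117.7°, so the tab is set. Now the button press.

```bash
python3 -m jog '[[[0.0015,-0.0015,-0.04,0,0,0,255],[0.0015,-0.0015,-0.075,0,0,0,255],[0.0015,-0.0015,-0.09,0,0,0,255],[0.0015,-0.0015,-0.09,0,0,0,255],[0.0015,-0.0015,-0.09,0,0,0,255],[0.0015,-0.0015,-0.097,0,0,0,255],[0.0015,-0.0015,-0.102,0,0,0,255],[0.0015,-0.0015,-0.102,0,0,0,255],[0.0015,-0.0015,-0.102,0,0,0,255]]]'
python3 -m jog '[[[0,0,-0.002,0,0,0,255],[0,0,-0.004,0,0,0,255],[0,0,-0.005,0,0,0,255],[0,0,-0.005,0,0,0,255],[0,0,-0.005,0,0,0,255]]]'
```

```text
clock: 9.0
eef_pos: [0.618, -0.1586, 0.0991]
tool_rot: [0.747, 0.664, 0.001, 0.001]
ft_force: [0.9, 0.9, 1.6]
grip_width: -0.0001
clock: 9.42
eef_pos: [0.618, -0.1586, 0.0941]
tool_rot: [0.747, 0.664, 0.001, 0.001]
ft_force: [0.6, 0.0, 5.6]
grip_width: -0.0001
```

```bash
python3 -m jog '[[[0,0,-0.001,0,0,0,255],[0,0,-0.002,0,0,0,255],[0,0,-0.002,0,0,0,255],[0,0,-0.002,0,0,0,255]]]'
```

```text
clock: 9.75
eef_pos: [0.6181, -0.1586, 0.0939]
tool_rot: [0.747, 0.664, 0.001, 0.002]
ft_force: [-2.1, 2.1, 13.5]
grip_width: -0.0003
```

The button is on its hard stop: 13.5 N with no further travel, tips at z=0.086 (6 mm down). Now I release, move clear and do a final check.

```bash
python3 -m jog '[[[0,0,0.01,0,0,0,255],[0,0,0.05,0,0,0,255],[0,0,0.09,0,0,0,255],[0,0,0.13,0,0,0,255],[-0.04,0,0.16,0,0,0,255],[-0.08,0,0.16,0,0,0,255],[-0.12,0.01,0.16,0,0,0,255],[-0.12,0.01,0.16,0,0,0,255],[-0.12,0.01,0.16,0,0,0,255],[-0.12,0.01,0.16,0,0,0,255]]]'
python3 - <<'E'
from h import *
import cv2
w_=bot.camera("wrist");t=bot.camera("top");s=bot.camera("scene")
cv2.imwrite("pics/v8.png",np.vstack([np.hstack([cv2.resize(w_,(400,300)),cv2.resize(t,(400,300))]),np.hstack([cv2.resize(s[130:310,90:410],(400,225)),cv2.resize(t[105:270,180:400],(400,225),interpolation=cv2.INTER_CUBIC)])]))
E
```

```text
clock: 10.58
eef_pos: [0.4968, -0.1486, 0.2511]
tool_rot: [0.748, 0.664, 0.0, 0.0]
ft_force: [0.4, -1.0, 0.8]
grip_width: 0.0001
```

View pics/v8.png

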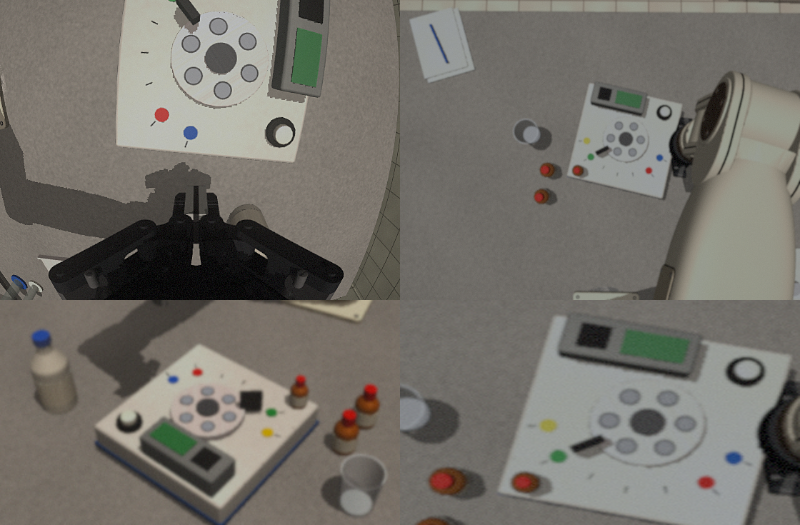

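The tab points at the green dot and the button is up. The milk bottle, dropper and beaker are standing where they were, and the arm is clear of everything. I'm handing in.

```bash
python3 -c "
from workcell import bot
print(bot.job_done())"
```

```text
the job is handed in; nothing more can be done
None
```

I pushed the tab three clicks clockwise with closed fingertips until it pointed at green, then pressed the read button fully and let it come up. I handed the job in with the robot's clock at about 10.7 s.

- **Tab:** the first push left it resting about 6° short of green (123° against 117.5°), so I went back down and nudged it on. Its angle then came out as follows, against green at 117.7°:
  - 117.6° from the wheel's holes;
  - 116.5° from the tab's long axis in the top view;
  - 119.3–120.6° from the tab's position in that view, which looked biased.

  It did not snap the last few degrees by itself; I only know that it stayed put after I let go.
- **Button:** the fingertips stopped 6 mm down, at 13.5 N with no further travel. The last pictures look as if it is up again, but I did not measure that.
- **Bystanders:** the milk bottle, the dropper bottle on the photometer (the smallest of the three) and the beaker all stand where they were, judged by eye, and the arm ended clear of everything.

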